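# Wedge the rocking lamp base

### The arm

A 6-joint arm with a two-finger parallel gripper is mounted at the origin on the work surface. World frame = base frame: x ahead of the robot, y to its left, z up, the work surface at z = 0. Lengths are in m, angles in degrees, forces in N, time in s.
With the tool pointing down it reaches from about 0.35 to 0.725 m from the base axis. Payload 4.3 kg.
Tool frame: the origin (TCP) lies at the very end of the fingers, on their centre line; the grasp point (between the pads) lies 19 mm behind it; z points along the fingers, y is the line along which they close (so a half turn about z gives the same grasp; the last joint's range is limited). The gripper opens to 85 mm and grips with 20 to 120 N. Pads are 22 mm wide; open, the fingers measure 114 mm over their backs; the gripper's body (76 mm by 85 mm) begins 54 mm behind the grasp point. The pads swing forward as they close: fully open they stand 13 mm farther back than shut.
Start: joints at [68.451, 21.618, 4.641, 73.018, 0, 83.68], TCP at [0.151, 0.555, 0.231] pointing down, gripper open.
Joint ranges: [-156.06, 156.06], [-48.1, 94.91], [-58.44, 69.94], [-101.28, 121.22], [-78.64, 73.56], [-180, 180]. Speed limits (degrees/s): [147.25, 147.25, 180, 180, 180, 180].

### API

Orientations are given as [roll, pitch, yaw] about the fixed x, y, z axes, in that order (R = Rz(yaw) Ry(pitch) Rx(roll)).
In Python, from rig import manip, snapshot, camera_params gives the robot as it stands.
- The arm moves only by the tool move_arm, never from a script. Its argument "moves" is a list of rows, each a list of 2 entries, a list of its own where there are three numbers: the shift along the tool's x, y, z in m, then the turn, a rotation vector about the tool's x, y, z in degrees. A call has exactly 10 rows; each row shifts and turns the commanded pose from where the row before left it, along the tool's axes as they then stand; what a row does not reach is not made up. A row lasts 1/10 s, in which the tool goes at most 50 mm and 8.59 degrees, less where a joint would pass 70% of its speed; a pose out of reach is approached as far as the arm can. A call is refused whole if a number of a shift passes 0.05 or a number of a turn 8.59, either way. A call with a gripper value outside its range is refused whole. "gripper" is the gripper command: -1 is fully open, 1 is shut, values between are in proportion, set as the call begins (left out, the last holds). The fingers move at their own pace and stop on an object; "grip_force" is the grip in N (left out, the last holds). Time passes only in rows, so rows that do not move let the fingers close, or fill a call up. It gives the time, the measured TCP pose, the force, the opening and the grip force at its end, in the units of the state.
- manip.state(): the state, without advancing time (a new reading comes with each control period).
- snapshot(name): name is "scene" or "top" or "wrist"; returns the picture (384x512x3 uint8, red, green, blue); there is no depth.
- camera_params(name): a dict with "camera_matrix" (3x3 intrinsics, pixels), "pose" (4x4, takes a point from camera to world coordinates). Camera axes: x right, y up, looking along -z (the intrinsics and any distortion apply to the point x, -y, -z); pixel columns grow to the right and rows downward; lengths in m; the calibration is good to about 2 mm. The wrist camera is an equidistant fisheye: a pixel r from the principal point sees the ray r / f radians off the axis. A picture is of the moment at which its call begins: read the wrist's pose just before it. camera_params takes no time and is no camera call; for the wrist camera it gives the pose at the moment of the call.
- manip.hand_in(): hands the job in; it is judged then, once.
The state is a dict: "time": time; "joint_pos": joint angles; "qvel": joint speeds; "tau": joint torques, N m; "tool_pos": TCP position; "orientation": TCP orientation; "wrist_force": force on the tool from outside, world axes, zero at the start; "moment": the same for the moment, N m; "opening": opening from 0.0 (shut) to 1.0 (fully open); "grasp_force": force on a finger pad.
Only numpy, scipy, OpenCV 4.12 (cv2) and the standard library are available. Lean on these libraries where they do the work, as an engineer would, in place of code of your own. Each camera call takes 0.05 s, during which the arm holds its last target. There are 200 camera calls.

### The job

This walnut lamp base rocks because one foot is too short: first press down on the corner above that foot to feel it tip, and let it come back. Then push the wooden wedge along the bench, thin end first, under the short foot until it is snug and the base no longer rocks, without lifting the wedge, shoving the base out of place or disturbing the things around. Press down on the same corner again to prove it stays level, and finish while holding that press.

Things in the scene. Friction and masses are not known exactly. Their poses are not given: they have to be found in the camera images.
- lamp_base: loose dark walnut block 160 mm (x) by 200 (y) by 40 thick, about 1.8 kg, on four square feet 24 mm wide, 28 high, centred 62 mm (x) and 82 (y) from its middle; flat top 68 mm above the bench. A copper pipe stub on a flange 48 mm wide rises to 126 mm above the bench at its -x, -y corner. The +x, +y foot is short. Origin: middle of the base, level with the long feet's soles; z up
- corner_top (a point): point on the lamp base's flat top straight above the short foot's centre (68 mm above the bench when level): where to press. Left alone the base stands level; pressed here with about 4 to 7 N it tips until the short foot meets the bench, and comes back level when released. Wedged too far, it is lifted out of level
- short_foot (a point): point at bench level below the middle of the short foot's outer face (on the base's +y side); the wedge comes in here along the base's -y. The foot ends 7 to 12 mm above the bench, how much is not given; this point, fixed to the base, does not show it
- wedge: loose pale wooden wedge, 90 g, 100 mm long (x), 60 wide (y), lying flat; its upper face rises evenly from 4 mm thick at the thin end (+x) to 24 mm at the thick end (-x). It starts with the thin end 25 to 65 mm outside the short foot, pointing roughly at it. Origin: centre of its underside
- wedge_tip (a point): middle of the wedge's thin end, at its underside
- wedge_back (a point): middle of the wedge's thick end face (flat, upright, 60 mm wide, 24 mm high), 12 mm up: where to push
- jar: amber glass jar with a steel lid, 60 mm across, 75 mm high, a bystander; origin at the middle of its underside
- coupling: short copper tube standing on end, 36 mm across, 45 mm high, a bystander; origin at the middle of its underside
- brass_knob: stepped brass knob, 44 mm across, 36 mm high, a bystander; origin at the middle of its underside
Mind the look-alikes: they are no part of the job. Of the things shaped like the wedge, the wooden one is meant.

How it is judged (in metres and radians):
On the way:
1. the fingers press the corner of the lamp base above the short foot and it tips (more than 0.03 rad) (contact force between the fingers and lamp_base above 1 N and angle between lamp_base's own z axis and vertical above 0.03 rad), for 0.1 s.
At the end, for the whole second after the job is handed in: At the end, and through the second after, the fingers press on the lamp base's corner above the short foot with more than 2 N, the wedge lies under the short foot (thin end at least 5 mm in past its outer face) and bears more than 1.5 N, and the lamp base stays level within 0.02 rad and still (contact force between the fingers and lamp_base above 2 N and contact force between wedge and lamp_base above 1.5 N and angle between lamp_base's own z axis and vertical below 0.02 rad and angular speed of lamp_base below 0.05 rad/s and x of the grasp point in the frame of lamp_base above 0 m and y of the grasp point in the frame of lamp_base above 0.02 m and y of wedge_tip in the frame of lamp_base below 0.089 m and x of wedge_tip in the frame of lamp_base between 0.025 and 0.099 m); the arm keeps its last pose, push and grip.
It fails at once if the wedge is lifted (more than 15 mm) (height (world z) of wedge above 0.015 m).
It fails at once if the lamp base is lifted more than 20 mm or tipped more than 0.25 rad (height (world z) of lamp_base above 0.02 m or angle between lamp_base's own z axis and vertical above 0.25 rad).
It fails at once if the lamp base is shoved more than 40 mm from its place (distance of lamp_base from where it was at the start of the episode above 0.04 m).
It fails at once if a bystander (jar, copper tube, brass knob) is moved more than 25 mm (distance of any of jar, coupling, brass_knob from where it was at the start of the episode above 0.025 m).
It also fails if it takes over 67 s, if anything falls off the work surface, if the arm or the gripper's body presses on something with over 40 N, if the wrist force passes 120 N, or if a joint passes its speed limit or range.

## Working session

There is one attempt and no reset: what is moved stays moved. The work goes in short steps, Python scripts to look and compute and a tool call to move; the robot and the scene stay as the last step left them, time stands still between calls to the robot, and variables do not carry over. Pictures are saved under pics/ and viewed, at most 10 in all, crops included, and the job is handed in when it is done.

Besides the shell and the picture viewer there is one more tool, called after "Request:" as name(argument=value, ...), one argument or row to a line, values as JSON. move_arm: Moves the arm, as the interface text tells. Its arguments: {"type":"object","properties":{"moves":{"type":"array","items":{"type":"array"}},"gripper":{"type":"number"},"grip_force":{"type":"number"}},"required":["moves"]}

```bash
ls; mkdir -p pics
python3 - <<'E'
from rig import manip, snapshot, camera_params
import cv2, numpy as np
for n in ("scene","top"):
    im=snapshot(n); cv2.imwrite(f"pics/{n}0.png",im[:,:,::-1]); p=camera_params(n); np.set_printoptions(precision=4,suppress=True); print(n,p)
print(manip.state())
E
```

```text
pics
scene {'camera_matrix': array([[495.829 ,   0.    , 252.9419],
       [  0.    , 495.829 , 184.6047],
       [  0.    ,   0.    ,   1.    ]]), 'pose': array([[-0.4479, -0.5698,  0.689 ,  1.4224],
       [ 0.8941, -0.2853,  0.3452,  0.4643],
       [-0.0001,  0.7706,  0.6373,  0.8364],
       [ 0.    ,  0.    ,  0.    ,  1.    ]])}
top {'camera_matrix': array([[497.85  ,   0.    , 248.8655],
       [  0.    , 497.85  , 188.6406],
       [  0.    ,   0.    ,   1.    ]]), 'pose': array([[ 0.0019,  0.9855, -0.1695,  0.3667],
       [-1.    ,  0.0034,  0.0083,  0.0517],
       [ 0.0088,  0.1695,  0.9855,  1.2335],
       [ 0.    ,  0.    ,  0.    ,  1.    ]])}
{'time': 0.1, 'joint_pos': array([68.4518, 21.6574,  4.571 , 73.0165,  0.0016, 83.6813]), 'qvel': array([ 0.0002, -0.0644,  0.2093, -0.0824,  0.039 ,  0.0223]), 'tau': array([  0.0008, -46.4695,  27.0582,   0.012 ,  -0.0002,  -0.    ]), 'tool_pos': array([0.1508, 0.5543, 0.2305]), 'orientation': array([-179.8979,   -0.0129,  164.7706]), 'wrist_force': array([ 0.1124, -0.5754,  0.3758]), 'moment': array([-0.0179, -0.0326, -0.0122]), 'grasp_force': 0.0, 'opening': 0.9989911134587812}
```

View pics/scene0.png

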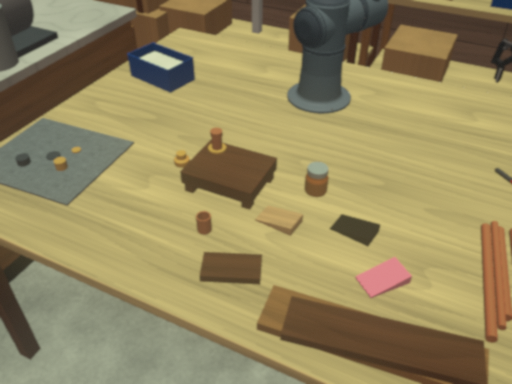

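View pics/top0.png

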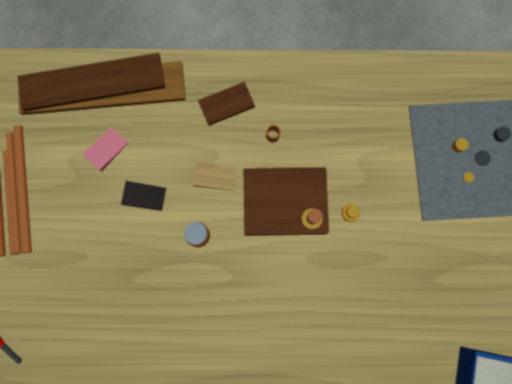

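The scene view shows the base at about (230,172) with its stub at (217,140), and the wooden wedge at (280,219). The top view shows the base at x 243–328, y 167–235, its stub lower right (-x,-y), and the wedge at (214,177). The dark and pink wedges are the look-alikes. I'll zoom in next.

Run:
```python
import cv2, numpy as np
a=cv2.imread("pics/top0.png")[145:250,180:340]; b=cv2.imread("pics/scene0.png")[125:240,170:320]
A=cv2.resize(a,(800,525),interpolation=cv2.INTER_CUBIC);B=cv2.resize(b,(750,575),interpolation=cv2.INTER_CUBIC)
cv2.imwrite("pics/ct.png",A);cv2.imwrite("pics/cs.png",B)
```

```text
(no output)
```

View pics/ct.png

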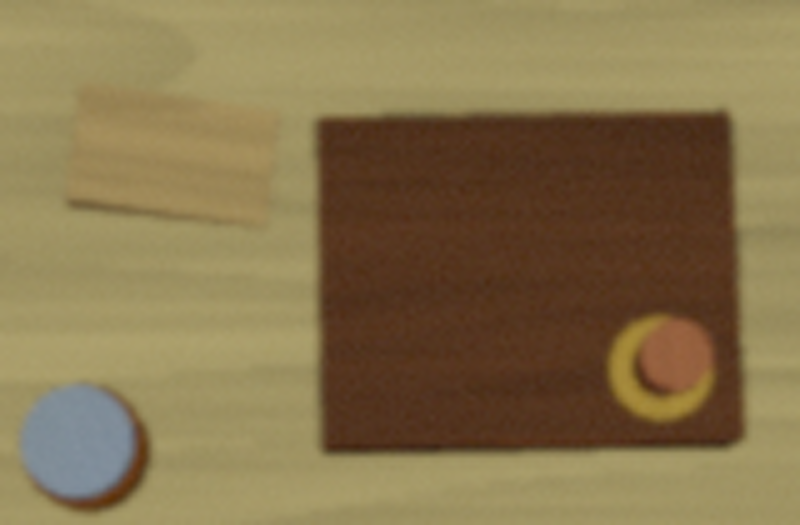

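View pics/cs.png

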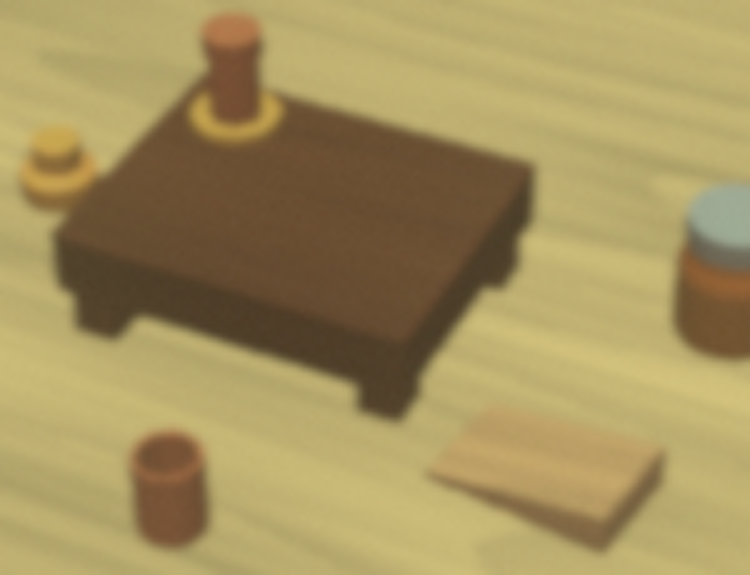

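The crops show the wedge's thin end towards the base and its thick end away from it. Top-crop corners: wedge (80,88), (68,205), (277,110), (265,224); base (320,119), (728,113), (743,440), (325,450).

```bash
cat > h.py <<'E'
from rig import manip, snapshot, camera_params
import cv2, numpy as np
np.set_printoptions(precision=4,suppress=True)
def ray(n,uv):
    p=camera_params(n);K=p["camera_matrix"];T=p["pose"]
    d=np.linalg.inv(K)@[uv[0],uv[1],1]; return T[:3,3],T[:3,:3]@(d*[1,-1,-1])
def onz(n,uv,z):
    o,d=ray(n,uv); return o+d*(z-o[2])/d[2]
def tri(a,b):
    (o,d),(q,e)=ray("top",a),ray("scene",b)
    s=np.linalg.lstsq(np.c_[d,-e],q-o,rcond=None)[0]
    P,Q=o+s[0]*d,q+s[1]*e; return (P+Q)/2,np.linalg.norm(P-Q)
E
python3 - <<'E'
from h import *
t=lambda u,v:(180+(u+.5)/5-.5,145+(v+.5)/5-.5)
s=lambda u,v:(170+(u+.5)/5-.5,125+(v+.5)/5-.5)
for n,a,b,z in [("short corner",(320,119),(403,343),.068),("+y-x",(325,445),(530,165),.068),("+x-y",(728,113),(60,235),.068),
 ("thick+x",(80,88),(605,520),.024),("thick-x",(68,205),(665,453),.024),("thin+x",(277,110),(428,473),.004),("thin-x",(265,224),(490,403),.004)]:
    print(n,*tri(t(*a),s(*b)),onz("top",t(*a),z),onz("scene",s(*b),z))
print("-x-y",onz("top",t(740,436),.068))
print("jar",onz("top",t(80,442),.075)); print("coup",onz("top",(273,134),.045)); print("knob",onz("top",(352,212),.036))
print("short foot bottom +x+y,",onz("scene",s(403,420),.01))
E
```

```text
short corner [0.6175 0.0541 0.0626] 0.0007456983416571525 [0.6162 0.0545 0.068 ] [0.6233 0.0567 0.068 ]
+y-x [0.4612 0.0504 0.064 ] 0.002425788540332707 [0.4604 0.0516 0.068 ] [0.4666 0.0514 0.068 ]
+x-y [ 0.6205 -0.1408  0.0624] 0.0026137676112821693 [ 0.6199 -0.1411  0.068 ] [ 0.626  -0.1351  0.068 ]
thick+x [0.6426 0.1734 0.0185] 0.002343330141957776 [0.6409 0.1739 0.024 ] [0.6482 0.1742 0.024 ]
thick-x [0.5837 0.1792 0.0145] 0.0010614577504471565 [0.5819 0.1787 0.024 ] [0.5936 0.182  0.024 ]
thin+x [0.6352 0.0763 0.0012] 0.00033646164433839934 [0.6345 0.0764 0.004 ] [0.6379 0.0774 0.004 ]
thin-x [0.5765 0.0819 0.0021] 0.0002962078900718962 [0.5761 0.082  0.004 ] [0.5785 0.0826 0.004 ]
-x-y [ 0.4651 -0.143   0.068 ]
jar [0.4609 0.1654 0.075 ]
coup [ 0.7082 -0.0178  0.045 ]
knob [ 0.516  -0.2088  0.036 ]
short foot bottom +x+y, [0.6151 0.0523 0.01  ]
```

Request:
move_arm(
  moves=[
    [[0,0,0],[0,0,8.5]],
    [[0,0,0],[0,0,8.5]],
    [[0,0,0],[0,0,8.5]],
    [[0,0,0],[0,0,8.5]],
    [[0,0,0],[0,0,8.5]],
    [[0,0,0],[0,0,8.5]],
    [[0,0,0],[0,0,8.5]],
    [[0,0,0],[0,0,8.5]],
    [[0,0,0],[0,0,8.5]],
    [[0,0,0],[0,0,0]],
  ],
  gripper=1,
  grip_force=20,
)

```text
time: 1.1
tool_pos: [0.1509, 0.5545, 0.2308]
orientation: [-180.0, 0.1, 88.3]
wrist_force: [-0.6, 0.3, 0.0]
opening: -0.001
grasp_force: 0.0
```

Request:
move_arm(
  moves=[
    [[-0.034,0.032,0],[0,0,0]],
    [[-0.034,0.032,0],[0,0,0]],
    [[-0.034,0.032,0],[0,0,0]],
    [[-0.034,0.032,0],[0,0,0]],
    [[-0.034,0.032,0],[0,0,0]],
    [[-0.034,0.032,0],[0,0,0]],
    [[-0.034,0.032,0],[0,0,0]],
    [[-0.034,0.032,0],[0,0,0]],
    [[-0.034,0.032,0],[0,0,0]],
    [[-0.034,0.032,0],[0,0,0]],
  ],
)

```text
time: 2.1
tool_pos: [0.4615, 0.2036, 0.2312]
orientation: [-180.0, -0.0, 88.5]
wrist_force: [0.5, 1.4, 1.1]
opening: 0.004
grasp_force: 0.0
```

Request:
move_arm(
  moves=[
    [[-0.023,0.02,0.018],[0,0,0]],
    [[-0.023,0.02,0.018],[0,0,0]],
    [[-0.023,0.02,0.018],[0,0,0]],
    [[-0.023,0.02,0.018],[0,0,0]],
    [[-0.023,0.02,0.018],[0,0,0]],
    [[-0.023,0.02,0.018],[0,0,0]],
    [[-0.02,0.02,0.015],[0,0,0]],
    [[0,0,0],[0,0,0]],
    [[0,0,0],[0,0,0]],
    [[0,0,0],[0,0,0]],
  ],
)

```text
time: 3.1
tool_pos: [0.5954, 0.0439, 0.1087]
orientation: [-180.0, -0.0, 88.4]
wrist_force: [-1.1, 0.9, -0.6]
opening: -0.002
grasp_force: 0.0
```

Run:
```python
from h import *
st=manip.state(); p=camera_params("wrist"); im=snapshot("wrist"); cv2.imwrite("pics/w1.png",im[:,:,::-1]); print(p,st["tool_pos"],st["wrist_force"])
```

```text
{'camera_matrix': array([[297.3186,   0.    , 255.9183],
       [  0.    , 297.3186, 197.3634],
       [  0.    ,   0.    ,   1.    ]]), 'pose': array([[ 0.9996,  0.0254,  0.0089,  0.5979],
       [-0.027 ,  0.9469,  0.3205,  0.1263],
       [-0.0003, -0.3206,  0.9472,  0.2523],
       [ 0.    ,  0.    ,  0.    ,  1.    ]])} [0.5954 0.0439 0.1087] [-1.0762  0.9187 -0.6334]
```

View pics/w1.png

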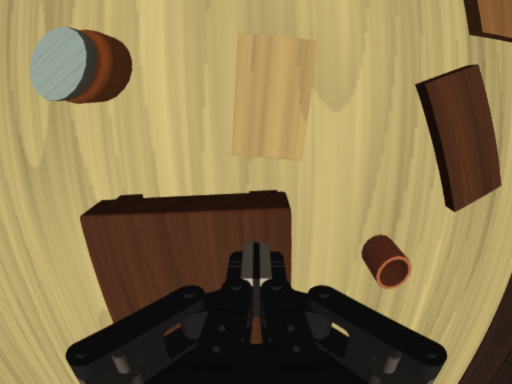

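The wrist view shows the base's +y edge from (85,215) to (291,208), with the short foot at about x 250–287, y 192. Wedge corners: thin end (233,154), (302,159); thick end (240,33), (316,41).

```bash
cat >> h.py <<'E'
def won(p,uv,z):
    K=p["camera_matrix"];T=p["pose"];v=np.array([uv[0]-K[0,2],uv[1]-K[1,2]]);r=np.linalg.norm(v);t=r/K[0,0]
    d=T[:3,:3]@np.array([v[0]/r*np.sin(t),-v[1]/r*np.sin(t),-np.cos(t)]);o=T[:3,3];return o+d*(z-o[2])/d[2]
E
python3 - <<'E'
from h import *
p=camera_params("wrist")
for n,uv,z in [("+x+y",(291,208),.068),("-x+y",(84,215),.068),("low+x",(287,192),.028),("foot l",(250,192),.012),("foot r",(276,191),.012),("thin-x",(233,154),.004),("thin+x",(302,159),.004),("thick-x",(240,33),.024),("thick+x",(316,41),.024)]: print(n,won(p,uv,z))
E
```

```text
+x+y [0.6195 0.056  0.068 ]
-x+y [0.4657 0.0535 0.068 ]
low+x [0.6208 0.0544 0.028 ]
foot l [0.5909 0.0501 0.012 ]
foot r [0.613  0.0504 0.012 ]
thin-x [0.5774 0.0818 0.004 ]
thin+x [0.6361 0.076  0.004 ]
thick-x [0.5875 0.1796 0.024 ]
thick+x [0.6448 0.1731 0.024 ]
```

Request:
move_arm(
  moves=[
    [[-0.002,0.002,0.01],[0,0,0]],
    [[-0.002,0.002,0.01],[0,0,0]],
    [[-0.001,0.002,0.008],[0,0,0]],
    [[0,0.001,0.004],[0,0,0]],
    [[0,0,0.002],[0,0,0]],
    [[0,0,0.001],[0,0,0]],
    [[0,0,0.001],[0,0,0]],
    [[0,0,0],[0,0,0]],
    [[0,0,0],[0,0,0]],
    [[0,0,0],[0,0,0]],
  ],
)

```text
time: 4.15
tool_pos: [0.6029, 0.038, 0.0726]
orientation: [180.0, -0.0, 88.3]
wrist_force: [-0.2, 0.1, -0.8]
opening: 0.003
grasp_force: 0.0
```

Request:
move_arm(
  moves=[
    [[0,0,0.001],[0,0,0]],
    [[0,0,0.001],[0,0,0]],
    [[0,0,0.001],[0,0,0]],
    [[0,0,0.001],[0,0,0]],
    [[0,0,0.001],[0,0,0]],
    [[0,0,0.001],[0,0,0]],
    [[0,0,0.001],[0,0,0]],
    [[0,0,0],[0,0,0]],
    [[0,0,0],[0,0,0]],
    [[0,0,0],[0,0,0]],
  ],
)

```text
time: 5.15
tool_pos: [0.6037, 0.0388, 0.0661]
orientation: [179.9, -0.1, 88.3]
wrist_force: [1.1, 3.7, 4.7]
opening: 0.002
grasp_force: 2.7
```

Request:
move_arm(
  moves=[
    [[0,0,0.001],[0,0,0]],
    [[0,0,0.001],[0,0,0]],
    [[0,0,0.001],[0,0,0]],
    [[0,0,0.001],[0,0,0]],
    [[0,0,0.001],[0,0,0]],
    [[0,0,0],[0,0,0]],
    [[0,0,0],[0,0,0]],
    [[0,0,0],[0,0,0]],
    [[0,0,0],[0,0,0]],
    [[0,0,0],[0,0,0]],
  ],
)

```text
time: 6.15
tool_pos: [0.6055, 0.0393, 0.0622]
orientation: [179.7, -0.2, 88.3]
wrist_force: [2.7, 4.9, 6.7]
opening: 0.0
grasp_force: 3.9
```

Request:
move_arm(
  moves=[
    [[0,0,0.001],[0,0,0]],
    [[0,0,0.001],[0,0,0]],
    [[0,0,0.001],[0,0,0]],
    [[0,0,0],[0,0,0]],
    [[0,0,0],[0,0,0]],
    [[0,0,0],[0,0,0]],
    [[0,0,0],[0,0,0]],
    [[0,0,0],[0,0,0]],
    [[0,0,0],[0,0,0]],
    [[0,0,0],[0,0,0]],
  ],
)

```text
time: 7.15
tool_pos: [0.6058, 0.0395, 0.0616]
orientation: [179.6, -0.2, 88.3]
wrist_force: [-1.9, 5.3, 21.7]
opening: 0.003
grasp_force: 10.9
```

Request:
move_arm(
  moves=[
    [[0,0,-0.002],[0,0,0]],
    [[0,0,-0.003],[0,0,0]],
    [[0,0,-0.005],[0,0,0]],
    [[0,0,-0.015],[0,0,0]],
    [[0,0,-0.02],[0,0,0]],
    [[0.03,0.001,-0.01],[0,0,0]],
    [[0.035,0.001,0],[0,0,0]],
    [[0.035,0.001,0],[0,0,0]],
    [[0.035,0.001,0],[0,0,0]],
    [[0.03,0.001,0],[0,0,0]],
  ],
)

```text
time: 8.15
tool_pos: [0.6116, 0.2036, 0.1113]
orientation: [-179.9, 0.1, 88.3]
wrist_force: [1.2, -0.5, -0.4]
opening: 0.004
grasp_force: 0.0
```

Run:
```python
from h import *
p=camera_params("top"); im=snapshot("top"); s=snapshot("scene")
a=cv2.resize(im[145:250,170:290],(480,420),interpolation=3); b=cv2.resize(s[125:240,170:250],(320,460),interpolation=3)
c=np.zeros((460,800,3),np.uint8); c[:420,:480]=a; c[:,480:]=b
cv2.imwrite("pics/t2.png",c[:,:,::-1]); print(manip.state()["tool_pos"])
```

```text
[0.6116 0.2057 0.1112]
```

Request:
move_arm(
  moves=[
    [[0.001,0.001,0.015],[0,0,0]],
    [[0.001,0.001,0.02],[0,0,0]],
    [[0.001,0,0.02],[0,0,0]],
    [[0,0,0.02],[0,0,0]],
    [[0,0,0.015],[0,0,0]],
    [[0,0,0.01],[0,0,0]],
    [[0,0,0.003],[0,0,0]],
    [[0,0,0],[0,0,0]],
    [[0,0,0],[0,0,0]],
    [[0,0,0],[0,0,0]],
  ],
  gripper=0.4,
)

```text
time: 9.25
tool_pos: [0.6156, 0.2058, 0.0104]
orientation: [179.9, -0.0, 88.3]
wrist_force: [0.4, -0.0, 0.4]
opening: 0.299
grasp_force: 0.0
```

Run:
```python
from h import *
print(manip.state()["tool_pos"]);p=camera_params("wrist"); np.save("p2.npy",p["pose"]);im=snapshot("wrist"); cv2.imwrite("pics/w2.png",im[:,:,::-1])
```

```text
[0.6156 0.2058 0.0104]
```

View pics/w2.png

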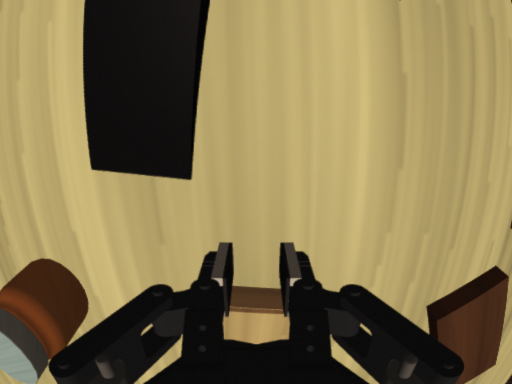

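The wrist view shows both fingers behind the wedge's thick end face (230–285, 300), with nothing in the way. I'll lower 3 mm and push.

Request:
move_arm(
  moves=[
    [[0,0,0.003],[0,0,0]],
    [[-0.006,0,0],[0,0,0]],
    [[-0.006,0,0],[0,0,0]],
    [[-0.006,0,0],[0,0,0]],
    [[-0.006,0,0],[0,0,0]],
    [[-0.006,0,0],[0,0,0]],
    [[-0.006,0,0],[0,0,0]],
    [[-0.006,0,0],[0,0,0]],
    [[-0.006,0,0],[0,0,0]],
    [[0,0,0],[0,0,0]],
  ],
)

```text
time: 10.3
tool_pos: [0.6133, 0.1568, 0.0063]
orientation: [-180.0, 0.0, 88.2]
wrist_force: [-0.0, 1.0, 0.0]
opening: 0.298
grasp_force: 0.0
```

Request:
move_arm(
  moves=[
    [[-0.001,0,0],[0,0,0]],
    [[-0.001,0,0],[0,0,0]],
    [[-0.001,0,0],[0,0,0]],
    [[0,0,0],[0,0,0]],
    [[0,0,0],[0,0,0]],
    [[0,0,0],[0,0,0]],
    [[0,0,0],[0,0,0]],
    [[0,0,0],[0,0,0]],
    [[0,0,0],[0,0,0]],
    [[0,0,0],[0,0,0]],
  ],
)

```text
time: 11.3
tool_pos: [0.6133, 0.1548, 0.0064]
orientation: [180.0, -0.0, 88.3]
wrist_force: [0.2, 0.8, 0.8]
opening: 0.303
grasp_force: 0.4
```

Run:
```python
from h import *
print(manip.state()["tool_pos"],manip.state()["wrist_force"]);s=snapshot("scene"); cv2.imwrite("pics/s3.png",cv2.resize(s[125:240,170:320],(750,575),interpolation=3)[:,:,::-1])
```

```text
[0.6133 0.1548 0.0064] [0.1553 0.7749 0.7744]
```

View pics/s3.png

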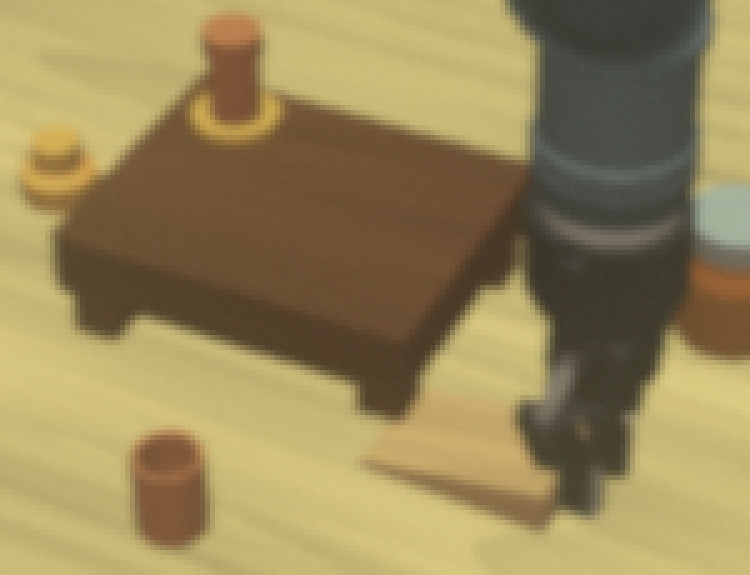

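The tip's near corner is now at crop (362,460), so the wedge is starting under the foot. The base hasn't moved.

Run:
```python
from h import *
s=lambda u,v:(170+(u+.5)/5-.5,125+(v+.5)/5-.5)
print(onz("scene",s(362,460),.004),onz("scene",s(428,473),.004))
```

```text
[0.6441 0.0445 0.004 ] [0.6379 0.0774 0.004 ]
```

Request:
move_arm(
  moves=[
    [[-0.001,0,0],[0,0,0]],
    [[-0.001,0,0],[0,0,0]],
    [[-0.001,0,0],[0,0,0]],
    [[-0.001,0,0],[0,0,0]],
    [[-0.001,0,0],[0,0,0]],
    [[0,0,0],[0,0,0]],
    [[0,0,0],[0,0,0]],
    [[0,0,0],[0,0,0]],
    [[0,0,0],[0,0,0]],
    [[0,0,0],[0,0,0]],
  ],
)

```text
time: 12.35
tool_pos: [0.6129, 0.1496, 0.0062]
orientation: [-180.0, 0.0, 88.3]
wrist_force: [-0.1, 0.2, 0.2]
opening: 0.302
grasp_force: 0.0
```

Request:
move_arm(
  moves=[
    [[-0.001,0,0],[0,0,0]],
    [[-0.001,0,0],[0,0,0]],
    [[-0.001,0,0],[0,0,0]],
    [[0,0,0],[0,0,0]],
    [[0,0,0],[0,0,0]],
    [[0,0,0],[0,0,0]],
    [[0,0,0],[0,0,0]],
    [[0,0,0],[0,0,0]],
    [[0,0,0],[0,0,0]],
    [[0,0,0],[0,0,0]],
  ],
)

```text
time: 13.35
tool_pos: [0.6129, 0.1467, 0.0063]
orientation: [180.0, -0.0, 88.3]
wrist_force: [0.1, 0.4, 0.1]
opening: 0.302
grasp_force: 0.0
```

Request:
move_arm(
  moves=[
    [[-0.001,0,0],[0,0,0]],
    [[-0.001,0,0],[0,0,0]],
    [[0,0,0],[0,0,0]],
    [[0,0,0],[0,0,0]],
    [[0,0,0],[0,0,0]],
    [[0,0,0],[0,0,0]],
    [[0,0,0],[0,0,0]],
    [[0,0,0],[0,0,0]],
    [[0,0,0],[0,0,0]],
    [[0,0,0],[0,0,0]],
  ],
)

```text
time: 14.35
tool_pos: [0.6129, 0.1449, 0.0063]
orientation: [180.0, -0.0, 88.3]
wrist_force: [0.3, 2.3, -0.3]
opening: 0.297
grasp_force: 1.4
```

Request:
move_arm(
  moves=[
    [[-0.001,0,0],[0,0,0]],
    [[0,0,0],[0,0,0]],
    [[0,0,0],[0,0,0]],
    [[0,0,0],[0,0,0]],
    [[0,0,0],[0,0,0]],
    [[0,0,0],[0,0,0]],
    [[0,0,0],[0,0,0]],
    [[0,0,0],[0,0,0]],
    [[0,0,0],[0,0,0]],
    [[0,0,0],[0,0,0]],
  ],
)

```text
time: 15.35
tool_pos: [0.6129, 0.1444, 0.0064]
orientation: [180.0, -0.1, 88.3]
wrist_force: [0.3, 5.0, -0.3]
opening: 0.299
grasp_force: 2.5
```

Request:
move_arm(
  moves=[
    [[-0.001,0,0],[0,0,0]],
    [[0,0,0],[0,0,0]],
    [[0,0,0],[0,0,0]],
    [[0,0,0],[0,0,0]],
    [[0,0,0],[0,0,0]],
    [[0,0,0],[0,0,0]],
    [[0,0,0],[0,0,0]],
    [[0,0,0],[0,0,0]],
    [[0,0,0],[0,0,0]],
    [[0,0,0],[0,0,0]],
  ],
)

```text
time: 16.35
tool_pos: [0.613, 0.144, 0.0064]
orientation: [180.0, -0.1, 88.3]
wrist_force: [0.5, 6.9, -0.9]
opening: 0.299
grasp_force: 3.2
```

The push force has climbed to 7 N and the wedge has all but stopped, so it's snug. I'll back off and press again.

Request:
move_arm(
  moves=[
    [[0.003,0,0],[0,0,0]],
    [[0.008,0,0],[0,0,0]],
    [[0.015,0,0],[0,0,0]],
    [[0.01,0,-0.015],[0,0,0]],
    [[0,0,-0.03],[0,0,0]],
    [[0,0,-0.035],[0,0,0]],
    [[0,0,-0.025],[0,0,0]],
    [[0,0,0],[0,0,0]],
    [[0,0,0],[0,0,0]],
    [[0,0,0],[0,0,0]],
  ],
)

```text
time: 17.35
tool_pos: [0.6129, 0.1789, 0.1099]
orientation: [-179.9, 0.0, 88.3]
wrist_force: [-0.5, -0.6, 0.5]
opening: 0.301
grasp_force: 0.0
```

Run:
```python
from h import *
print(manip.state()["tool_pos"],manip.state()["wrist_force"]);s=snapshot("scene");t=snapshot("top")
c=np.zeros((575,800,3),np.uint8);c[:345,:450]=cv2.resize(s[125:240,170:320],(450,345),interpolation=3);c[:420,450:]=cv2.resize(t[150:210,220:270],(350,420),interpolation=3)
cv2.imwrite("pics/s4.png",c[:,:,::-1])
```

```text
[0.6129 0.1789 0.1099] [-0.4577 -0.6002  0.5409]
```

View pics/s4.png

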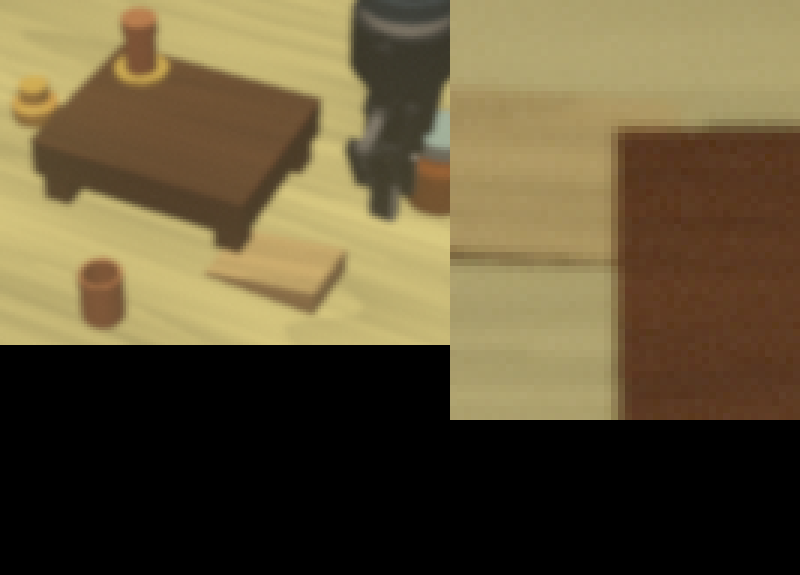

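The wedge is under the foot, spanning it, and the base is in place. Now the pressing move with the fingers shut.

Request:
move_arm(
  moves=[
    [[-0.02,-0.002,0],[0,0,0]],
    [[-0.03,-0.003,0],[0,0,0]],
    [[-0.03,-0.003,0],[0,0,0]],
    [[-0.03,-0.003,0],[0,0,0]],
    [[-0.02,-0.002,0],[0,0,0]],
    [[-0.01,-0.001,0.005],[0,0,0]],
    [[0,0,0.012],[0,0,0]],
    [[0,0,0.01],[0,0,0]],
    [[0,0,0.006],[0,0,0]],
    [[0,0,0.002],[0,0,0]],
  ],
  gripper=1,
)

```text
time: 18.45
tool_pos: [0.5946, 0.0403, 0.0746]
orientation: [-179.8, -0.0, 88.4]
wrist_force: [-0.9, -0.9, 0.2]
opening: -0.001
grasp_force: 0.0
```

Request:
move_arm(
  moves=[
    [[0,0,0.001],[0,0,0]],
    [[0,0,0.001],[0,0,0]],
    [[0,0,0.001],[0,0,0]],
    [[0,0,0.001],[0,0,0]],
    [[0,0,0.001],[0,0,0]],
    [[0,0,0],[0,0,0]],
    [[0,0,0],[0,0,0]],
    [[0,0,0],[0,0,0]],
    [[0,0,0],[0,0,0]],
    [[0,0,0],[0,0,0]],
  ],
)

```text
time: 19.45
tool_pos: [0.5957, 0.0392, 0.0713]
orientation: [180.0, -0.0, 88.3]
wrist_force: [0.7, 0.3, 0.1]
opening: -0.001
grasp_force: 0.0
```

Request:
move_arm(
  moves=[
    [[0,0.004,0],[0,0,0]],
    [[0,0.003,0],[0,0,0]],
    [[0,0,0.001],[0,0,0]],
    [[0,0,0.001],[0,0,0]],
    [[0,0,0.001],[0,0,0]],
    [[0,0,0.001],[0,0,0]],
    [[0,0,0],[0,0,0]],
    [[0,0,0],[0,0,0]],
    [[0,0,0],[0,0,0]],
    [[0,0,0],[0,0,0]],
  ],
)

```text
time: 20.45
tool_pos: [0.6026, 0.039, 0.0681]
orientation: [180.0, -0.0, 88.3]
wrist_force: [-1.7, 1.2, 5.2]
opening: -0.006
grasp_force: 2.6
```

Request:
move_arm(
  moves=[
    [[0,0,0.001],[0,0,0]],
    [[0,0,0.001],[0,0,0]],
    [[0,0,0],[0,0,0]],
    [[0,0,0],[0,0,0]],
    [[0,0,0],[0,0,0]],
    [[0,0,0],[0,0,0]],
    [[0,0,0],[0,0,0]],
    [[0,0,0],[0,0,0]],
    [[0,0,0],[0,0,0]],
    [[0,0,0],[0,0,0]],
  ],
)

```text
time: 21.45
tool_pos: [0.6028, 0.0391, 0.0678]
orientation: [179.9, -0.0, 88.3]
wrist_force: [-6.3, -0.5, 14.4]
opening: -0.002
grasp_force: 7.7
```

Run:
```python
from h import *
print(manip.state()["wrist_force"],manip.state()["tool_pos"])
for n,R in (("top",{"stubtop":(205,230,300,330),"-y+x corner":(158,180,310,340),"bench mat":(120,200,405,500)}),("scene",{"stub":(122,152,205,230),"+x-y corner":(160,200,175,200),"knob":(148,168,172,186)})):
    a=cv2.cvtColor(cv2.imread(f"pics/{n}0.png"),6).astype(np.float32); b=cv2.cvtColor(snapshot(n)[:,:,::-1].copy(),6).astype(np.float32)
    for k,(r,s,c,d) in R.items():
        M=np.eye(2,3,dtype=np.float32); cc,M=cv2.findTransformECC(a[r:s,c:d],b[r:s,c:d],M,cv2.MOTION_TRANSLATION,(3,200,1e-6),None,1); print(n,k,M[:,2],round(cc,3))
```

```text
[-6.3127 -0.5047 14.4323] [0.6028 0.0391 0.0678]
top stubtop [ 0.0497 -0.0331] 0.996
top -y+x corner [0.0803 0.0563] 0.997
top bench mat [-0.008  -0.0037] 0.995
scene stub [-0.052  -0.0351] 0.993
scene +x-y corner [-0.0543 -0.0588] 0.999
scene knob [-0.0195  0.003 ] 0.999
```

Under the press, the stub and base corners sit within 0.1 px of where they started, so the base is level.

```bash
python3 -c "
from rig import manip
print(manip.hand_in())"
```

```text
the job is handed in; nothing more can be done
None
```

I handed the job in with the wedge snug under the short foot and the fingers still pressing the corner at about 14 N; camera checks showed the base level and essentially unmoved, but the hand-in gave no verdict.

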